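Load a wood blank between the centres of a bench turning stand

TASK

Load the longer of the two wooden blanks into the turning stand: slide the tailstock back by its post, lay the blank gently in the two cradle rests (don't drop it) and let go. Then push the tailstock up until both centre points sit fully home in the blank's end holes, and finally press the tailstock's lock lever all the way down. Leave the short blank and the other things where they are.

Things in the scene. Friction and masses are not known exactly. Their poses are not given: they have to be found in the camera images.
- stand: Turning stand, fixed to the worktop: wooden base with two rails, 96 mm wide (x), 366 mm long (y from -222 to +144 mm), rail tops 25 mm high. Origin: underside, below the cradle's middle. x points away from the robot, y along the bed to the fixed grey headstock (95 mm high, 70 mm wide, y 91 to 145 mm), z up.
- seat (a point): Middle of the seated blank, on the line of the two centre points, 65 mm above the worktop; axes as the stand's. Two wooden rests, 16 mm long, lie 45 mm either side of it along y: floor 17 mm below it, side walls 37 mm apart, flaring to 58 mm at the mouth, 10 mm above it. Between the rests fingers have free room down to the rails.
- head_tip (a point): Tip of the fixed conical centre (20 mm long, base 16 mm thick) of the headstock; it points along the stand's -y, 61 mm from the seat point, 65 mm above the worktop. In the seated blank it stands 14 mm deep in the end hole, so the blank is first laid about 15 to 30 mm nearer the tailstock than the seat point, clear of both tips; the tailstock then pushes it along the rests.
- tailstock (a joint): Tailstock's slide along the bed, m: 0 nearest the headstock, growing to 0.085 away from it (the stand's -y). 0.020 to 0.025 with the long blank seated on both centres; the long blank can be lowered in only above 0.053 (0.07 leaves good room). It stays where it is left and takes about 3 N to slide.
- post (a point): Middle of the bare part of the tailstock's upright steel push post, 16 mm in diameter, on top of the grey tailstock body (44 mm along the bed, 50 mm across, 95 mm high); it ends 131 mm above the worktop, this point lies at 113 mm. Axes as the stand's. Push it along the bed either way.
- tail_tip (a point): Tip of the tailstock's conical centre (20 mm long, base 16 mm thick), which points along the stand's +y at the headstock; 65 mm above the worktop.
- lock_lever (a joint): Lock lever on the tailstock's near side, rad: 0 raised (pointing to the stand's -x, 30 degrees up), 0.873 fully down at its stop (20 degrees below level, knob 51 mm above the worktop). Stays where it is left; about 2 to 3 N on the knob. It swings across the bed; its axis runs along the bed, 32 mm to the stand's -x from the post's axis, 72 mm above the worktop.
- lever_knob (a point): Centre of the black ball knob (18 mm in diameter) at the lever's end, 62 mm from the lever's axis; the lever is a 9 mm steel bar.
- long_blank_center (a point): Centre of the longer blank: a square pale wooden bar 34 x 150 x 34 mm, lying with y along its length, loose, about 0.14 kg. Each end has a drilled centre hole, 12 mm in diameter and 20 mm deep, on its axis. Both ends are alike.
- short_blank_center (a point): Centre of the shorter blank, a pale wooden bar 34 x 100 x 34 mm, loose, same look; y along its length. Not to be used.
- label_roll: Roll of labels standing on the worktop, 72 mm in diameter, 45 mm high; origin at its underside.
- soap: Cream soap bar, 51 x 72 x 27 mm; origin at its underside.
- tape: Roll of tape lying flat, 94 mm in diameter, 26 mm high; origin at its underside.

How it is judged:
On the way, in this order (a step that is already met when the one before it is completed fails the run):
1. the tailstock is slid back far enough for the blank (slide above 0.050) (value of joint tailstock above 0.05 m), for 0.1 s.
2. the long blank lies in both cradle rests, released (x of long_blank_center in the frame of seat between -0.006 and 0.006 m and z of long_blank_center in the frame of seat between -0.005 and 0.005 m and y of long_blank_center in the frame of seat between -0.036 and 0.036 m and angle between the y axis of long_blank_center and the y axis of seat, either way round below 0.1 rad and contact force between the fingers and long_blank below 0.2 N), for 0.2 s.
3. the tailstock is pushed up and both centres are home in the blank's ends (x of long_blank_center in the frame of seat between -0.004 and 0.004 m and z of long_blank_center in the frame of seat between -0.004 and 0.004 m and y of long_blank_center in the frame of seat between -0.004 and 0.004 m and angle between the y axis of long_blank_center and the y axis of seat, either way round below 0.06 rad and value of joint tailstock between 0.014 and 0.029 m), for 0.2 s.
4. the lock lever is pressed down (above 0.78) (value of joint lock_lever above 0.78 rad), for 0.1 s.
At the end, for the whole second after the job is handed in: The long blank sits between both centres: middle within 4 mm of the seat point each way, within 0.06 rad of the bed, tailstock slide 0.014 to 0.029, lock lever above 0.78, blank at rest; short blank, label roll, soap and tape within 30 mm of their starts (all of step 3 and value of joint lock_lever above 0.78 rad and linear speed of long_blank below 0.02 m/s and distance of each of label_roll, soap, tape, short_blank_center from where it was at the start of the episode below 0.03 m); the robot touches nothing.
It fails at once if the long blank is let go in the air, well above the cradle (height (world z) of long_blank_center above 0.095 m and contact force between anything else and long_blank below 0.01 N).
It fails at once if the label roll is displaced by more than 30 mm (distance of label_roll from where it was at the start of the episode above 0.03 m).
It fails at once if the soap bar is displaced by more than 30 mm (distance of soap from where it was at the start of the episode above 0.03 m).
It fails at once if the tape roll is displaced by more than 30 mm (distance of tape from where it was at the start of the episode above 0.03 m).
It fails at once if the short blank is displaced by more than 30 mm (distance of short_blank_center from where it was at the start of the episode above 0.03 m).
It also fails if it takes over 64 s, if anything falls off the work surface, if the arm or the gripper's body presses on something with over 40 N, if the wrist force passes 120 N, or if a joint passes its speed limit or range.

ROBOT

A 7-joint arm with a two-finger parallel gripper is mounted at the origin on a cart in front of the work surface, level with it; the furniture and walls round the work are solid. World frame = base frame: x ahead of the robot, y to its left, z up, the work surface at z = 0. Lengths are in m, angles in rad, forces in N, time in s.
With the tool pointing down it reaches from about 0.4 to 0.925 m from the base axis. Payload 5.6 kg.
Tool frame: the origin (TCP) lies midway between the tips of the shut fingers; the grasp point (between the pads) lies 19 mm behind it; z points along the fingers, y is the line along which they close (so a half turn about z gives the same grasp; the last joint's range is limited). The gripper opens to 85 mm and grips with 20 to 120 N. Pads are 22 mm wide; open, the fingers measure 114 mm over their backs; the gripper's body (76 mm by 85 mm) begins 54 mm behind the grasp point. The pads swing forward as they close: fully open they stand 13 mm farther back than shut.
Start: joints at [-1.368, 0.468, -0.012, 1.603, 0.006, 1.071, -0.056], TCP at [0.158, 0.63, 0.231] pointing down, gripper open.
Joint ranges: [-2.53, 2.53], [-0.31, 2.02], [-1.57, 1.55], [0.28, 2.44], [-1.29, 4.43], [0.15, 1.84], [-2.92, 2.92]. Speed limits (rad/s): [2.57, 2.57, 3.14, 3.14, 3.14, 3.14, 3.14].

INTERFACE

Orientations are given as a unit quaternion [x, y, z, w].
In Python, from rig import robot gives the robot as it stands.
- The arm moves only by the tool drive_tool, never from a script. Its argument "rows" is a list that holds one entry, the list of rows, each a list of 5 numbers: the finger opening in mm, from 0 to 85.4, then the shift along the tool's x, y, z in mm, then the turn about the tool's z in rad. In form: [[[hand, tx, ty, tz, roll], ...]]. A call has 1 to 5 rows; each row shifts and turns the commanded pose from where the row before left it, along the tool's axes as they then stand; what a row does not reach is not made up. A row lasts 1/8 s, in which the tool goes at most 62.5 mm and 10.7 degrees, less where a joint would pass 70% of its speed; a pose out of reach is approached as far as the arm can. A call with a gripper value outside its range is refused whole. The fingers move at their own pace and stop on an object; "newtons" is the grip in N (left out, the last holds). Time passes only in rows, so rows that do not move let the fingers close. It gives the time, the measured TCP pose, the force, the opening and the grip force at its end, in the units of the state.
- robot.sense(): the state, without advancing time (a new reading comes with each control period).
- robot.read_camera(name): name is "scene" or "top"; returns the picture (480x640x3 uint8, red, green, blue); there is no depth.
- robot.calibration(name): a dict with "fx", "fy", "cx", "cy" (pixels), "D" ([k1, k2, p1, p2, k3] as OpenCV has them; the pictures are not rectified), "position" and "attitude" of the camera in the world. Camera axes: x right, y up, looking along -z (the intrinsics and any distortion apply to the point x, -y, -z); pixel columns grow to the right and rows downward; lengths in m; the calibration is good to about 2 mm. A picture is of the moment at which its call begins. calibration takes no time and is no camera call.
- robot.job_done(): hands the job in; it is judged then, once.
The state is a dict: "t": time; "joint_positions": joint angles; "dq": joint speeds; "joint_efforts": joint torques, N m; "tool_pos": TCP position; "eef_rot": TCP orientation; "wrist_force": force on the tool from outside, world axes, zero at the start; "moment": the same for the moment, N m; "width": opening from 0.0 (shut) to 1.0 (fully open); "grasp_force": force on a finger pad.
Only numpy, scipy, OpenCV 4.12 (cv2) and the standard library are available. Lean on these libraries where they do the work, as an engineer would, in place of code of your own. Each camera call takes 0.05 s, during which the arm holds its last target. There are 200 camera calls.

## Working session

There is one attempt and no reset: what is moved stays moved. The work goes in short steps, Python scripts to look and compute and a tool call to move; the robot and the scene stay as the last step left them, time stands still between calls to the robot, and variables do not carry over. Pictures are saved under pics/ and viewed, at most 10 in all, crops included, and the job is handed in when it is done.

Besides the shell and the picture viewer there is one more tool, called after "Emit:" by a JSON object that holds its "method" and its "body". drive_tool: Moves the arm, as the interface text tells. Its arguments: {"type":"object","properties":{"rows":{"type":"array"},"newtons":{"type":"number"}},"required":["rows"]}

```bash
mkdir -p pics
cat > h.py <<'E'
import numpy as np, cv2
from scipy.spatial.transform import Rotation as R
from rig import robot
def save(cam,fn):
    im=robot.read_camera(cam); cv2.imwrite('pics/'+fn,im[:,:,::-1]); return im
def ray(cam,uv):
    c=robot.calibration(cam); K=np.array([[c['fx'],0,c['cx']],[0,c['fy'],c['cy']],[0,0,1.]])
    p=cv2.undistortPoints(np.array([[uv]],float),K,np.array(c['D'],float))[0,0]
    d=rot(c).apply([p[0],-p[1],-1]); return np.array(c['position']),d
def rot(c):
    a=np.array(c['attitude'],float); return R.from_matrix(a) if a.shape==(3,3) else R.from_quat(a)
def atz(cam,uv,z):
    o,d=ray(cam,uv); return o+d*(z-o[2])/d[2]
def tri(a,b):
    (o1,d1),(o2,d2)=ray(*a),ray(*b)
    s=np.linalg.lstsq(np.c_[d1,-d2],o2-o1,rcond=None)[0]
    p,q=o1+d1*s[0],o2+d2*s[1]; return (p+q)/2,np.linalg.norm(p-q)
def proj(cam,P):
    c=robot.calibration(cam); q=rot(c).inv().apply(np.array(P)-c['position'])*[1,-1,-1]
    K=np.array([[c['fx'],0,c['cx']],[0,c['fy'],c['cy']],[0,0,1.]])
    return cv2.projectPoints(q.reshape(-1,1,3),np.zeros(3),np.zeros(3),K,np.array(c['D'],float))[0][:,0]
E
python3 -c "
from h import *
save('scene','s0.png');save('top','t0.png')
print(robot.calibration('scene'),robot.calibration('top'));print(robot.sense())"
```

```text
{'fx': 550.6893715405067, 'fy': 550.6893715405067, 'cx': 316.9030012100251, 'cy': 244.23484746378634, 'D': array([-0.15705365,  0.        ,  0.        ,  0.        ,  0.        ]), 'position': array([ 0.01117446, -0.91642653,  0.65079979]), 'attitude': array([ 0.51829702, -0.12863916, -0.19362895,  0.82299939])} {'fx': 555.3795128584313, 'fy': 555.3795128584313, 'cx': 316.4295634566992, 'cy': 234.0388800049763, 'D': array([-0.00597654,  0.        ,  0.        ,  0.        ,  0.        ]), 'position': array([0.32698422, 0.17424024, 1.33693494]), 'attitude': array([-0.06135771,  0.07047675,  0.70806874, -0.69993351])}
{'t': 0.1, 'joint_positions': array([-1.36796252,  0.46832434, -0.01160185,  1.60350949,  0.00599222,
        1.0713837 , -0.05631942]), 'dq': array([-0.00022614, -0.00068871, -0.00077071, -0.00382533,  0.00014863,
       -0.00203152,  0.00014567]), 'joint_efforts': array([ 2.04334210e-03, -5.33517480e+01,  2.21788057e-02, -2.51964855e+01,
        1.15640560e-02,  4.29197011e-03,  5.66162362e-05]), 'tool_pos': array([0.15813048, 0.62996981, 0.23041984]), 'eef_rot': array([ 1.22651545e-01,  9.92449478e-01, -7.93991507e-04, -4.35222189e-05]), 'wrist_force': array([0.04235178, 0.35310685, 0.6800808 ]), 'moment': array([-0.07811094,  0.0193232 , -0.0119689 ]), 'grasp_force': 0.0, 'width': 1.0024327941637465}
```

View pics/s0.png

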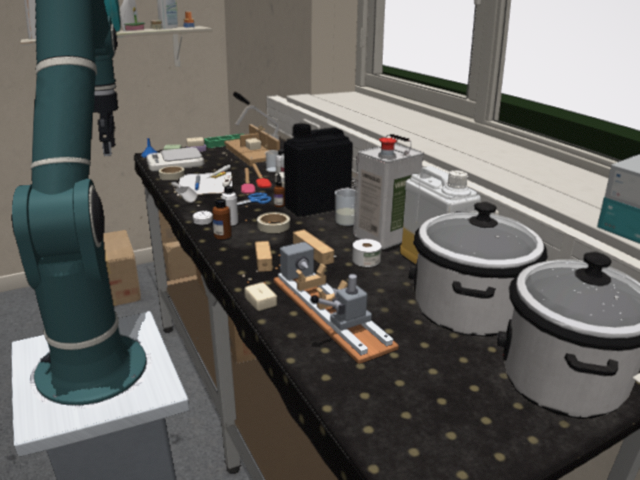

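View pics/t0.png

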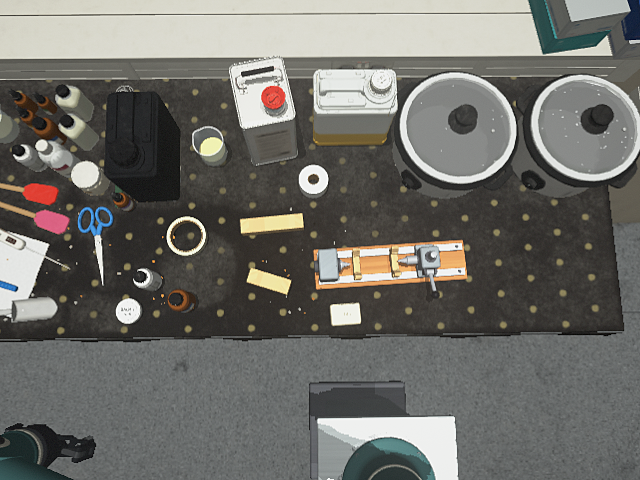

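The top picture shows the long blank around (272,224), the short one around (269,281), the stand from (315,270) to (466,260), with the tailstock post near (432,255) and the knob near (434,295). Enlarging both views next.

```bash
python3 -c "
import cv2
a=cv2.imread('pics/t0.png')[200:310,235:475];cv2.imwrite('pics/t0c.png',cv2.resize(a,None,fx=3.3333,fy=3.3333,interpolation=cv2.INTER_CUBIC))
a=cv2.imread('pics/s0.png')[225:365,240:400];cv2.imwrite('pics/s0c.png',cv2.resize(a,None,fx=4,fy=4,interpolation=cv2.INTER_CUBIC))"
```

```text
(no output)
```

View pics/t0c.png

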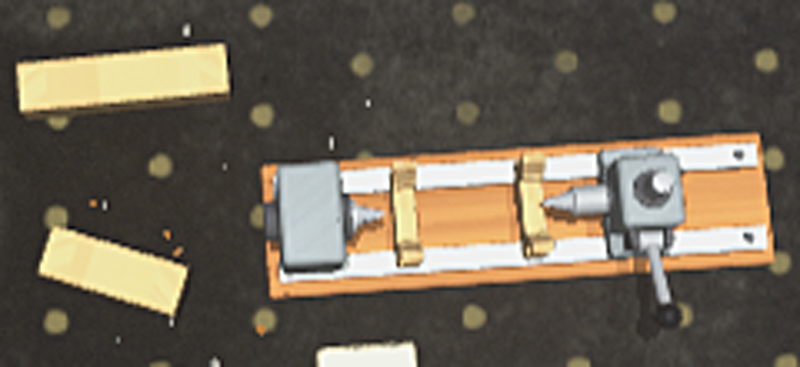

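View pics/s0c.png

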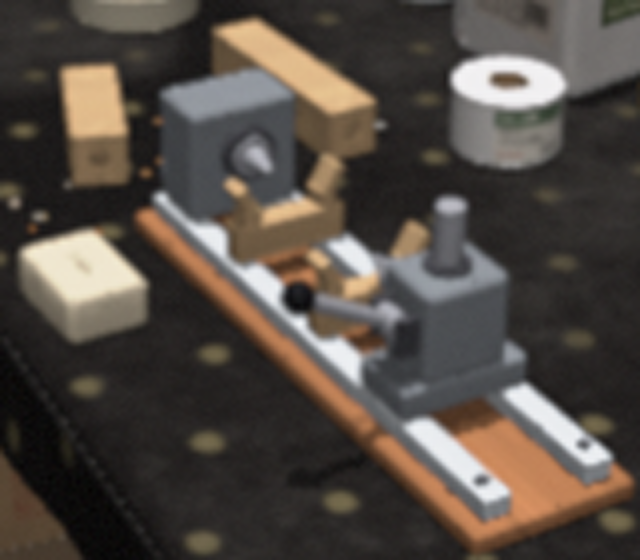

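The crops show the post top at (658,183) in the top crop and (452,205) in the scene crop. The knob is at (666,314) and (299,297), the head tip at (383,215) and (272,172). The long blank's near end is at right.

```bash
cat > m.py <<'E'
from h import *
T=lambda x,y:('top',(235+x/3.3333,200+y/3.3333))
S=lambda x,y:('scene',(240+x/4,225+y/4))
for n,a,b in [('posttop',T(658,183),S(452,205)),('knob',T(666,314),S(299,297)),('headtip',T(383,215),S(272,172)),
 ('blank far R corner',T(225,44),S(375,98)),('blank near R',T(229,93),S(335,122)),('blank far L',T(17,63),S(255,20)),('blank near L',T(20,109),S(214,32)),('rail end far',T(757,146),S(608,457))]:
    print(n,*np.round(tri(a,b),4))
z=.034
c=[atz(*T(*p),z) for p in [(17,63),(225,44),(229,93),(20,109)]]; c=np.array(c); print(c.round(4),c.mean(0))
d=(c[0]+c[3]-c[1]-c[2])/2; print('blank len',np.linalg.norm(d),'yaw of y',np.degrees(np.arctan2(-d[0],d[1])))
for n,p,zz in [('posttop',(658,183),.131),('headtip',(383,215),.065),('tailtip',(543,204),.065),('HS1',(285,165),.095),('HS2',(341,160),.095),('HS3',(345,266),.095),('HS4',(283,272),.095),('railTR',(757,146),.025),('railBR',(766,228),.025),('railBR2',(766,250),.025),('TS',(682,155),.095),('TS',(684,224),.095),
 ('rest1f',(404,165),.075),('rest1n',(408,262),.075),('rest2f',(532,156),.075),('rest2n',(538,254),.075)]:
    print(n,atz(*T(*p),zz).round(4))
E
python3 m.py
```

```text
Traceback (most recent call last):
  File "m.py", line 6, in <module>
    print(n,*np.round(tri(a,b),4))
             ~~~~~~~~^^^^^^^^^^^^
ValueError: setting an array element with a sequence. The requested array has an inhomogeneous shape after 1 dimensions. The detected shape was (2,) + inhomogeneous part.
```

```bash
sed -i 's/print(n,\*np.round(tri(a,b),4))/p,e=tri(a,b);print(n,p.round(4),round(e,4))/' m.py; python3 m.py
```

```text
posttop [ 0.5085 -0.0996  0.1272] 0.0056
knob [ 0.4227 -0.1056  0.1007] 0.0028
headtip [0.4974 0.0788 0.0633] 0.005
blank far R corner [0.6253 0.1881 0.0352] 0.0027
blank near R [0.5929 0.1849 0.0262] 0.0065
blank far L [0.6131 0.3382 0.0319] 0.0016
blank near L [0.5802 0.3357 0.0301] 0.0026
rail end far [ 0.5483 -0.195   0.0244] 0.0021
[[0.6119 0.3382 0.034 ]
 [0.6244 0.1886 0.034 ]
 [0.5883 0.1861 0.034 ]
 [0.5782 0.3357 0.034 ]] [0.60067536 0.26214885 0.034     ]
blank len 0.15004116199870643 yaw of y 4.326472310587657
posttop [ 0.5053 -0.0974  0.131 ]
headtip [0.4948 0.0799 0.065 ]
tailtip [ 0.5013 -0.0315  0.065 ]
HS1 [0.5258 0.1479 0.095 ]
HS2 [0.5288 0.1098 0.095 ]
HS3 [0.4566 0.1085 0.095 ]
HS4 [0.453  0.1503 0.095 ]
railTR [ 0.5472 -0.1944  0.025 ]
railBR [ 0.4876 -0.1972  0.025 ]
railBR2 [ 0.4719 -0.1962  0.025 ]
TS [ 0.5298 -0.123   0.095 ]
TS [ 0.4824 -0.1218  0.095 ]
rest1f [0.5281 0.0653 0.075 ]
rest1n [0.4609 0.0643 0.075 ]
rest2f [ 0.5335 -0.0236  0.075 ]
rest2n [ 0.4654 -0.0251  0.075 ]
```

Emit:
{"method": "drive_tool", "body": {"rows": [[[85, 0, 0, 0, 0.18], [85, 0, 0, 0, 0.18], [85, 0, 0, 0, 0.18], [85, 0, 0, 0, 0.18], [85, 0, 0, 0, 0.18]]]}}

```text
t: 0.72
tool_pos: [0.1581, 0.6301, 0.2307]
eef_rot: [0.545, 0.839, -0.0, 0.0]
wrist_force: [0.1, 0.4, -0.2]
width: 0.996
grasp_force: 0.0
```

Emit:
{"method": "drive_tool", "body": {"rows": [[[85, 0, 0, 0, 0.18], [85, 0, 0, 0, 0.187], [85, 0, 60, 0, 0], [85, 0, 60, 0, 0], [85, 0, 60, 0, 0]]]}}

```text
t: 1.35
tool_pos: [0.3392, 0.6409, 0.2309]
eef_rot: [0.686, 0.728, -0.0, 0.0]
wrist_force: [-0.1, 0.7, 0.2]
width: 0.998
grasp_force: 0.0
```

Emit:
{"method": "drive_tool", "body": {"rows": [[[85, -55, 10, -10, 0], [85, -57, 10, -10, 0], [85, -57, 10, -10, 0], [85, -57, 10, 0, 0], [85, -57, 10, 0, 0]]]}}

```text
t: 1.98
tool_pos: [0.4044, 0.3592, 0.2612]
eef_rot: [0.686, 0.727, -0.0, -0.0]
wrist_force: [0.3, 0.6, -0.3]
width: 0.997
grasp_force: 0.0
```

Emit:
{"method": "drive_tool", "body": {"rows": [[[85, -57, 10, 0, 0], [85, -57, 10, 0, 0], [85, -57, 10, 0, 0], [85, -57, 10, 0, 0], [85, -57, 10, 0, 0]]]}}

```text
t: 2.6
tool_pos: [0.4706, 0.0778, 0.2613]
eef_rot: [0.686, 0.727, 0.0, -0.0]
wrist_force: [0.1, -0.3, 0.7]
width: 0.993
grasp_force: 0.0
```

Emit:
{"method": "drive_tool", "body": {"rows": [[[85, -57, 10, 10, 0], [85, -57, 10, 10, 0], [85, -57, 5, 10, 0], [85, 0, 0, 0, 0]]]}}

```text
t: 3.1
tool_pos: [0.5046, -0.0948, 0.2307]
eef_rot: [0.69, 0.724, -0.001, 0.0]
wrist_force: [-0.7, 0.5, -0.2]
width: 0.999
grasp_force: 0.0
```

Emit:
{"method": "drive_tool", "body": {"rows": [[[85, -3, 1, 40, 0], [85, 0, 0, 40, 0], [85, 0, 0, 30, 0], [60, 0, 0, 18, 0], [40, 0, 0, 0, 0]]]}}

```text
t: 3.72
tool_pos: [0.506, -0.0919, 0.1025]
eef_rot: [0.686, 0.728, -0.001, -0.001]
wrist_force: [0.1, 0.2, -0.6]
width: 0.599
grasp_force: 0.0
```

Emit:
{"method": "drive_tool", "body": {"newtons": 30, "rows": [[[10, 0, 0, 0, 0], [10, 0, 0, 0, 0], [10, 0, 0, 0, 0], [10, 0, 0, 0, 0]]]}}

```text
t: 4.22
tool_pos: [0.5087, -0.0925, 0.1046]
eef_rot: [0.686, 0.727, 0.001, 0.002]
wrist_force: [3.3, 1.0, 6.5]
width: 0.177
grasp_force: 31.9
```

```bash
python3 -c "
from h import *
save('scene','s1.png')
a=cv2.imread('pics/s1.png')[205:345,240:400];b=cv2.imread('pics/t0.png')
save('top','t1.png');b=cv2.imread('pics/t1.png')[190:330,320:480]
cv2.imwrite('pics/c1.png',cv2.resize(np.hstack([a,b]),None,fx=2.5,fy=2.5,interpolation=cv2.INTER_CUBIC));print(robot.sense())"
```

```text
{'t': 4.325, 'joint_positions': array([-0.34491686,  0.46430567,  0.57149413,  2.05682507, -0.37840507,
        0.71781475,  0.5250911 ]), 'dq': array([ 6.75996986e-04, -2.19404441e-04,  8.38194219e-04, -1.08911720e-03,
        2.60076925e-06,  2.87602281e-03,  9.63024422e-04]), 'joint_efforts': array([  0.99041115, -37.2275126 ,   6.36829466, -13.09988111,
         0.46754728,   0.9089371 ,  -0.05460598]), 'tool_pos': array([ 0.5087179 , -0.09251885,  0.10465477]), 'eef_rot': array([0.68620219, 0.72740759, 0.00151058, 0.00156935]), 'wrist_force': array([3.72200284, 1.59116804, 6.25536725]), 'moment': array([ 0.12106086, -0.73881093,  0.04452464]), 'grasp_force': 31.90848559141159, 'width': 0.17168447997960964}
```

Emit:
{"method": "drive_tool", "body": {"rows": [[[10, -8, 0, -2, 0], [10, -14, 0, 0, 0], [10, -14, 0, 0, 0], [10, -14, 0, 0, 0], [10, -12, 0, 0, 0]]]}}

```text
t: 4.95
tool_pos: [0.512, -0.1527, 0.1048]
eef_rot: [0.686, 0.728, 0.001, 0.0]
wrist_force: [10.0, 3.6, -9.3]
width: 0.171
grasp_force: 30.9
```

Emit:
{"method": "drive_tool", "body": {"rows": [[[10, 0, 0, 0, 0], [10, 0, 0, 0, 0]]]}}

```text
t: 5.2
tool_pos: [0.5122, -0.1546, 0.1048]
eef_rot: [0.686, 0.727, 0.001, 0.002]
wrist_force: [11.2, -2.0, -11.7]
width: 0.171
grasp_force: 30.6
```

```bash
python3 -c "
from h import *
save('scene','s2.png')
a=cv2.imread('pics/s2.png')[225:365,260:420]
save('top','t2.png');b=cv2.imread('pics/t2.png')[190:330,320:480]
cv2.imwrite('pics/c2.png',cv2.resize(np.hstack([a,b]),None,fx=2.5,fy=2.5,interpolation=cv2.INTER_CUBIC));print(robot.sense()['wrist_force'])"
```

```text
[ 11.26408433  -1.26471025 -12.33157235]
```

View pics/c2.png

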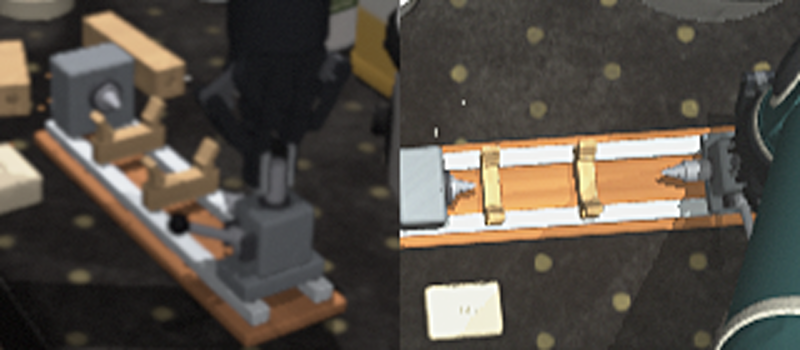

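The tailstock is back: about 0.073 slide (it moved 62 mm). The tips are at (475,188) and (660,175) in the right half. Next: release, rise and go to the long blank.

Emit:
{"method": "drive_tool", "body": {"rows": [[[60, 0, 0, 0, 0], [85, 0, 0, 0, 0], [85, 0, 0, -30, 0], [85, 0, 0, -50, 0], [85, 20, 5, -50, 0]]]}}

```text
t: 5.92
tool_pos: [0.5127, -0.1357, 0.2365]
eef_rot: [0.688, 0.726, -0.001, -0.001]
wrist_force: [0.7, -0.0, -0.7]
width: 0.995
grasp_force: 0.0
```

Emit:
{"method": "drive_tool", "body": {"rows": [[[85, 56, 15, 0, 0], [85, 56, 15, 0, 0], [85, 56, 15, 0, 0], [85, 56, 15, 0, 0], [85, 56, 15, 0, 0]]]}}

```text
t: 6.55
tool_pos: [0.5723, 0.151, 0.2354]
eef_rot: [0.687, 0.727, -0.0, -0.0]
wrist_force: [0.8, -0.0, 0.3]
width: 0.996
grasp_force: 0.0
```

Emit:
{"method": "drive_tool", "body": {"rows": [[[85, 56, 15, 0, 0], [85, 56, 15, 0, 0], [85, 10, 2, 0, 0], [85, 0, 0, 0, 0], [85, 0, 0, 0, 0]]]}}

```text
t: 7.18
tool_pos: [0.5978, 0.2706, 0.2355]
eef_rot: [0.687, 0.726, -0.0, 0.0]
wrist_force: [0.3, -0.5, -0.3]
width: 0.995
grasp_force: 0.0
```

```bash
python3 -c "
from h import *
s=robot.sense();print(s['t'],s['tool_pos'],s['eef_rot'],s['wrist_force'],s['joint_positions'])
T=lambda x,y:('top',(320+(x-400)/2.5,190+y/2.5))
for p in [(475,188),(660,175)]: print(atz(*T(*p),.065))
a,b=robot.read_camera('top'),robot.read_camera('scene')
cv2.imwrite('pics/c3.png',cv2.resize(np.hstack([a[180:320,220:380],b[205:345,220:380]])[:,:,::-1],None,fx=2.5,fy=2.5,interpolation=cv2.INTER_CUBIC))
print(proj('top',[[.602,.262,.034]]),proj('scene',[[.602,.262,.034]]))
"
```

```text
7.175 [0.59777845 0.27061678 0.23547193] [ 6.87492628e-01  7.26191162e-01 -4.50540023e-04  2.80440474e-04] [ 0.33872904 -0.53257005 -0.2851406 ] [-0.84771579  0.50513828  0.52381254  1.60978821 -0.27386562  1.10131662
 -0.19838491]
[0.49318308 0.07966822 0.065     ]
[ 0.50338993 -0.09217253  0.065     ]
[[271.93417004 222.61165331]] [[312.15399597 240.6296289 ]]
```

View pics/c3.png

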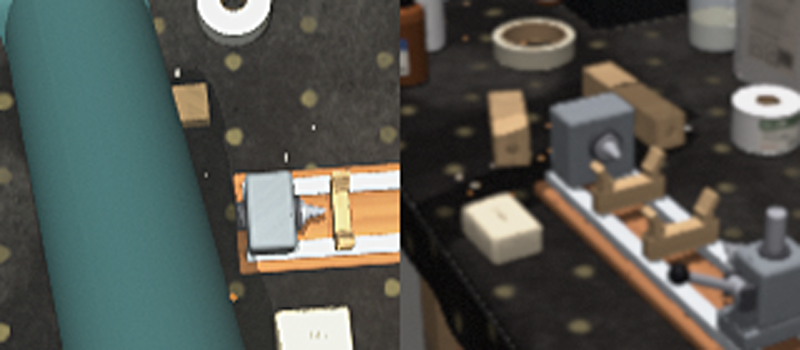

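The picture shows the blank untouched, with the arm above it; the tailstock is 172 mm tip to tip (slide ~0.0725). Descending onto the blank.

Emit:
{"method": "drive_tool", "body": {"rows": [[[85, 3, 2, 50, 0], [85, 2, 1, 55, 0], [85, 0, 0, 55, 0], [85, 0, 0, 40, 0], [85, 0, 0, 20, 0]]]}}

```text
t: 7.9
tool_pos: [0.5995, 0.2768, 0.0133]
eef_rot: [0.687, 0.727, -0.001, -0.0]
wrist_force: [0.3, 0.3, -0.1]
width: 0.993
grasp_force: 0.0
```

Emit:
{"method": "drive_tool", "body": {"newtons": 40, "rows": [[[60, 0, 0, 0, 0], [30, 0, 0, 0, 0], [20, 0, 0, 0, 0], [20, 0, 0, 0, 0], [20, 0, 0, 0, 0]]]}}

```text
t: 8.52
tool_pos: [0.6019, 0.2791, 0.0176]
eef_rot: [0.686, 0.727, 0.002, 0.001]
wrist_force: [-0.6, -0.5, 6.4]
width: 0.388
grasp_force: 40.7
```

Emit:
{"method": "drive_tool", "body": {"rows": [[[20, 0, 0, -10, 0], [20, 0, 0, -35, 0], [20, 0, 0, -45, 0], [20, 0, 0, -40, 0], [20, -20, -10, -10, 0]]]}}

```text
t: 9.15
tool_pos: [0.5929, 0.2602, 0.1591]
eef_rot: [0.685, 0.728, 0.003, 0.001]
wrist_force: [0.1, -0.3, -1.1]
width: 0.392
grasp_force: 39.8
```

Emit:
{"method": "drive_tool", "body": {"rows": [[[20, -45, -20, 0, 0], [20, -45, -20, 0, 0], [20, -45, -20, 0, 0], [20, -45, -20, 0, 0], [20, -35, -15, 0, 0]]]}}

```text
t: 9.78
tool_pos: [0.508, 0.0358, 0.1559]
eef_rot: [0.687, 0.727, 0.0, -0.0]
wrist_force: [-0.2, 0.3, -0.3]
width: 0.386
grasp_force: 39.9
```

Emit:
{"method": "drive_tool", "body": {"rows": [[[20, -26, -12, 0, 0], [20, 0, 0, 0, 0], [20, 0, 0, 0, 0]]]}}

```text
t: 10.15
tool_pos: [0.499, 0.0119, 0.1557]
eef_rot: [0.686, 0.727, 0.001, 0.0]
wrist_force: [-0.2, -0.5, -0.9]
width: 0.389
grasp_force: 39.8
```

```bash
python3 -c "
from h import *
s=robot.sense();print(s['t'],s['tool_pos'],s['eef_rot'],s['wrist_force'],s['grasp_force'],s['width'])
a,b=robot.read_camera('top'),robot.read_camera('scene')
cv2.imwrite('pics/c4.png',cv2.resize(np.hstack([a[190:330,300:460],b[225:365,260:420]])[:,:,::-1],None,fx=2.5,fy=2.5,interpolation=cv2.INTER_CUBIC))
"
```

```text
10.15 [0.49895243 0.01190288 0.1557103 ] [6.86126078e-01 7.27482423e-01 5.73781650e-04 4.33679725e-06] [-0.21453199 -0.54085407 -0.87383082] 39.8260635137558 0.3886380998570689
```

View pics/c4.png

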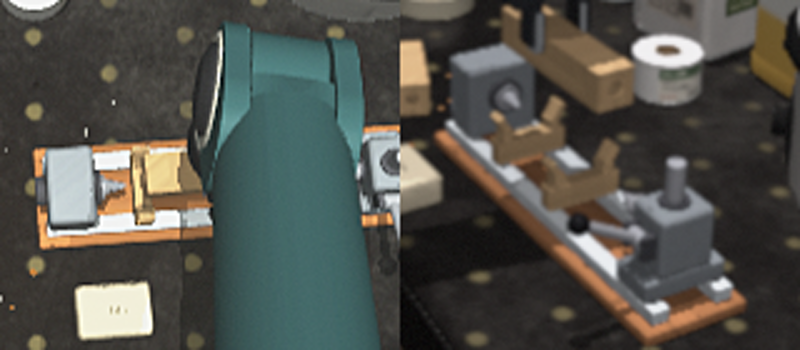

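The blank hangs above the cradle; its near end hole is at (608,88) in the right half, and its head end edge at about (143,170) in the left half.

```bash
python3 -c "
from h import *
print(proj('scene',[[.505,-.085,.155]]))
print(atz('scene',(343.2,260.2),.155))
for p in [(143,150),(148,192)]: print(atz('top',(300+p[0]/2.5,190+p[1]/2.5),.172))
print(atz('top',(300+127/2.5,190+187/2.5),.065))
for p in [(140,143),(148,223)]: print(atz('top',(300+p[0]/2.5,190+p[1]/2.5),.075))
"
```

```text
[[346.90833177 261.35951602]]
[ 0.50086197 -0.07744458  0.155     ]
[0.51155568 0.07153424 0.172     ]
[0.47558018 0.06824745 0.172     ]
[0.49409222 0.07779777 0.065     ]
[0.5334836  0.06557844 0.075     ]
[0.45950556 0.06018748 0.075     ]
```

Emit:
{"method": "drive_tool", "body": {"rows": [[[20, 0, 0, 25, 0], [20, 0, 0, 25, 0], [20, 0, 0, 20, 0], [20, 0, 0, 8, 0], [20, 0, 0, 0, 0]]]}}

```text
t: 10.88
tool_pos: [0.4994, 0.0117, 0.0774]
eef_rot: [0.686, 0.728, 0.0, 0.0]
wrist_force: [0.1, 0.7, -0.9]
width: 0.385
grasp_force: 39.7
```

Emit:
{"method": "drive_tool", "body": {"rows": [[[20, 0, 0, 3, 0], [20, 0, 0, 3, 0], [20, 0, 0, 2, 0], [20, 0, 0, 2, 0], [20, 0, 0, 0, 0]]]}}

```text
t: 11.5
tool_pos: [0.5008, 0.0094, 0.0695]
eef_rot: [0.686, 0.727, 0.001, 0.002]
wrist_force: [0.9, -4.9, 13.1]
width: 0.386
grasp_force: 40.6
```

```bash
python3 -c "
from h import *
s=robot.sense();print(s['t'],s['tool_pos'],s['eef_rot'],s['wrist_force'],s['moment'])
a,b=robot.read_camera('top'),robot.read_camera('scene')
cv2.imwrite('pics/c5.png',cv2.resize(np.hstack([a[210:290,320:420],b[250:330,290:390]])[:,:,::-1],None,fx=4,fy=4,interpolation=cv2.INTER_CUBIC))
"
```

```text
11.5 [0.50079179 0.00935095 0.06948834] [0.68626244 0.72734999 0.00122864 0.00208541] [ 0.92511018 -4.94171309 13.07442269] [-0.74081384  0.15161131  0.38617807]
```

View pics/c5.png

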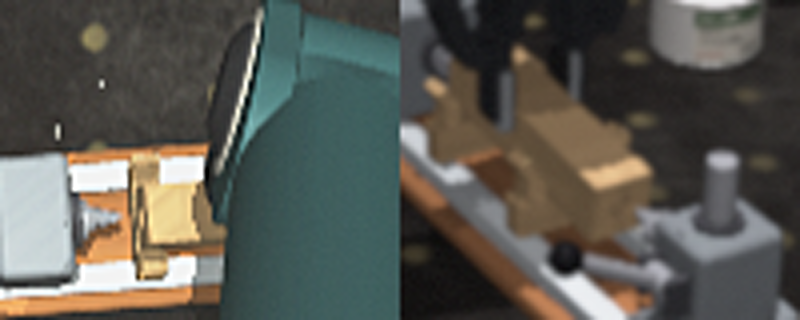

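The blank lies between the walls of both rests in each view (near-end top edge about (578,182)–(648,165) in the right half). Checking its height.

```bash
python3 -c "
from h import *
for z in (.078,.082,.086): print(z,[((p-[290,250])*4+[400,0]).round(0) for p in proj('scene',[[.4875,-.083,z],[.5215,-.081,z],[.4875,-.083,z-.034],[.5215,-.081,z-.034]])])
"
```

```text
0.078 [array([590., 186.]), array([646., 169.]), array([588., 243.]), array([644., 226.])]
0.082 [array([590., 179.]), array([647., 163.]), array([589., 236.]), array([644., 219.])]
0.086 [array([591., 172.]), array([647., 156.]), array([589., 230.]), array([644., 213.])]
```

Emit:
{"method": "drive_tool", "body": {"rows": [[[20, 0, 0, -1, 0], [40, 0, 0, 0, 0], [60, 0, 0, 0, 0], [85, 0, 0, 0, 0], [85, 0, 0, 0, 0]]]}}

```text
t: 12.22
tool_pos: [0.4984, 0.0113, 0.0681]
eef_rot: [0.686, 0.727, -0.0, -0.0]
wrist_force: [0.2, -0.4, 0.4]
width: 0.992
grasp_force: 0.0
```

Emit:
{"method": "drive_tool", "body": {"rows": [[[85, 0, 0, -20, 0], [85, 0, 0, -50, 0], [85, 0, 0, -60, 0], [85, 0, 0, -30, 0]]]}}

```text
t: 12.72
tool_pos: [0.4996, 0.0111, 0.2312]
eef_rot: [0.686, 0.727, 0.002, 0.001]
wrist_force: [0.3, -0.3, -0.8]
width: 0.999
grasp_force: 0.0
```

Emit:
{"method": "drive_tool", "body": {"rows": [[[85, -50, 1, 0, 0], [85, -56, 1, 0, 0], [85, -50, 0, 0, 0], [85, -10, 0, 30, 0], [85, 0, 0, 30, 0]]]}}

```text
t: 13.35
tool_pos: [0.5101, -0.156, 0.1677]
eef_rot: [0.687, 0.726, 0.0, 0.0]
wrist_force: [-0.7, 0.4, -0.5]
width: 0.997
grasp_force: 0.0
```

Emit:
{"method": "drive_tool", "body": {"rows": [[[85, 0, 0, 30, 0], [85, 0, 0, 25, 0], [60, 0, 0, 9, 0], [30, 0, 0, 0, 0], [10, 0, 0, 0, 0]]]}}

```text
t: 13.98
tool_pos: [0.5109, -0.1547, 0.1052]
eef_rot: [0.686, 0.727, 0.0, 0.001]
wrist_force: [0.2, -0.5, -0.1]
width: 0.369
grasp_force: 0.0
```

Emit:
{"method": "drive_tool", "body": {"newtons": 40, "rows": [[[10, 0, 0, 0, 0], [10, 0, 0, 0, 0]]]}}

```text
t: 14.22
tool_pos: [0.5122, -0.1546, 0.1055]
eef_rot: [0.686, 0.727, 0.001, 0.002]
wrist_force: [4.6, 0.9, 2.4]
width: 0.172
grasp_force: 39.2
```

Emit:
{"method": "drive_tool", "body": {"rows": [[[10, 6, 0, 0, 0], [10, 8, 0, 0, 0], [10, 8, 0, 0, 0], [10, 8, 0, 0, 0], [10, 8, 0, 0, 0]]]}}

```text
t: 14.85
tool_pos: [0.5101, -0.118, 0.1055]
eef_rot: [0.687, 0.727, 0.001, 0.003]
wrist_force: [5.0, -4.1, 1.0]
width: 0.168
grasp_force: 39.3
```

Emit:
{"method": "drive_tool", "body": {"rows": [[[10, 4, 0, 0, 0], [10, 3, 0, 0, 0], [10, 2, 0, 0, 0], [10, 0, 0, 0, 0]]]}}

```text
t: 15.35
tool_pos: [0.5096, -0.1087, 0.1055]
eef_rot: [0.686, 0.727, 0.001, 0.002]
wrist_force: [5.3, -2.1, 1.2]
width: 0.169
grasp_force: 39.4
```

Force still only the sliding friction; continue gently until it rises.

Emit:
{"method": "drive_tool", "body": {"rows": [[[10, 2, 0, 0, 0], [10, 2, 0, 0, 0], [10, 1, 0, 0, 0], [10, 0, 0, 0, 0]]]}}

```text
t: 15.85
tool_pos: [0.5093, -0.104, 0.1055]
eef_rot: [0.686, 0.727, 0.001, 0.003]
wrist_force: [4.9, -3.7, 1.4]
width: 0.174
grasp_force: 39.4
```

Emit:
{"method": "drive_tool", "body": {"rows": [[[10, 2, 0, 0, 0], [10, 2, 0, 0, 0], [10, 0, 0, 0, 0], [10, 0, 0, 0, 0]]]}}

```text
t: 16.35
tool_pos: [0.5093, -0.1021, 0.1055]
eef_rot: [0.687, 0.727, 0.0, 0.004]
wrist_force: [5.4, -7.8, -1.6]
width: 0.17
grasp_force: 39.1
```

Emit:
{"method": "drive_tool", "body": {"rows": [[[10, 2, 0, 0, 0], [10, 2, 0, 0, 0], [10, 2, 0, 0, 0], [10, 0, 0, 0, 0]]]}}

```text
t: 16.85
tool_pos: [0.5092, -0.1011, 0.1055]
eef_rot: [0.688, 0.726, -0.001, 0.007]
wrist_force: [7.7, -20.7, -7.3]
width: 0.172
grasp_force: 39.1
```

Emit:
{"method": "drive_tool", "body": {"rows": [[[10, -4, 0, 0, 0], [10, 0, 0, 0, 0], [50, 0, 0, 0, 0], [85, 0, 0, 0, 0], [85, 0, 0, -25, 0]]]}}

```text
t: 17.48
tool_pos: [0.5049, -0.0958, 0.1281]
eef_rot: [0.686, 0.727, -0.002, -0.002]
wrist_force: [0.2, 0.9, -0.4]
width: 0.804
grasp_force: 0.0
```

Emit:
{"method": "drive_tool", "body": {"rows": [[[40, 0, 0, -50, 0], [0, 0, -50, 0, 0], [0, 0, -50, 0, 0], [0, 0, 0, 0, 0]]]}}

```text
t: 17.98
tool_pos: [0.403, -0.1015, 0.1788]
eef_rot: [0.687, 0.727, 0.0, -0.002]
wrist_force: [1.4, 0.8, 0.3]
width: 0.003
grasp_force: 0.0
```

```bash
python3 -c "
from h import *
s=robot.sense();print(s['t'],s['tool_pos'],s['eef_rot'],s['wrist_force'],s['width'])
a,b=robot.read_camera('top'),robot.read_camera('scene')
cv2.imwrite('pics/c6.png',cv2.resize(np.hstack([a[210:310,320:460],b[235:335,270:410]])[:,:,::-1],None,fx=2.85,fy=2.85,interpolation=cv2.INTER_CUBIC))
print(proj('scene',[[.423,-.112,.103]]),proj('top',[[.423,-.112,.103]]))
"
```

```text
17.975 [ 0.40301924 -0.10149294  0.17877907] [ 6.86619500e-01  7.27013023e-01  3.99802999e-04 -2.35942181e-03] [1.38037637 0.76393404 0.2574445 ] 0.0028359458409398003
[[315.66205196 299.85764801]] [[438.09368537 293.35592408]]
```

View pics/c6.png

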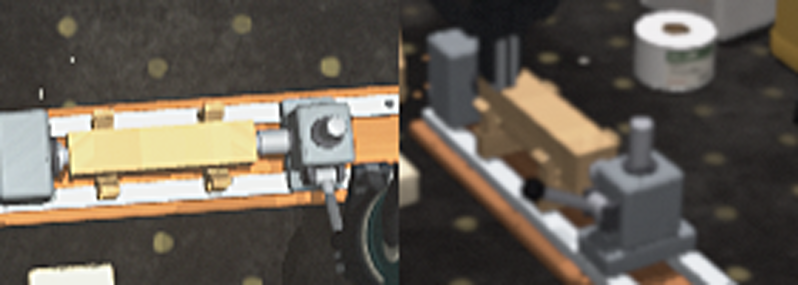

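The blank sits between both centres: the cones are in the end holes at (60,155) and (258,140) in the left half. The raised knob is at (534,188) in the right half. Now press the lever.

Emit:
{"method": "drive_tool", "body": {"rows": [[[0, -6, 14, 0, 0], [0, 0, 0, 30, 0], [0, 0, 0, 28, 0], [0, 0, 0, 8, 0], [0, 0, 0, 8, 0]]]}}

```text
t: 18.7
tool_pos: [0.4217, -0.1081, 0.105]
eef_rot: [0.686, 0.727, -0.001, -0.0]
wrist_force: [-2.2, -1.1, 3.2]
width: 0.0
grasp_force: 1.7
```

Emit:
{"method": "drive_tool", "body": {"rows": [[[0, 0, 0, 8, 0], [0, 0, 0, 8, 0], [0, 0, 0, 8, 0], [0, 0, 0, 8, 0], [0, 0, 0, 8, 0]]]}}

```text
t: 19.32
tool_pos: [0.4218, -0.1075, 0.0649]
eef_rot: [0.686, 0.727, 0.0, 0.0]
wrist_force: [0.4, 0.3, 1.3]
width: -0.002
grasp_force: 1.0
```

Emit:
{"method": "drive_tool", "body": {"rows": [[[0, 0, 0, 3, 0], [0, 0, 0, 3, 0], [0, 0, 0, 3, 0], [0, 0, 0, 0, 0]]]}}

```text
t: 19.82
tool_pos: [0.4228, -0.1076, 0.0579]
eef_rot: [0.686, 0.727, 0.001, 0.0]
wrist_force: [-3.3, 1.9, 26.6]
width: -0.0
grasp_force: 13.0
```

Hard stop reached. Lift clear and check.

Emit:
{"method": "drive_tool", "body": {"rows": [[[0, 0, 0, -10, 0], [0, 0, 0, -50, 0], [0, 0, 0, -60, 0], [0, 0, -20, -40, 0], [0, 0, 0, 0, 0]]]}}

```text
t: 20.45
tool_pos: [0.402, -0.1086, 0.2185]
eef_rot: [0.686, 0.727, 0.003, 0.001]
wrist_force: [-0.3, 0.1, -0.0]
width: 0.001
grasp_force: 0.0
```

```bash
python3 -c "
from h import *
s=robot.sense();print(s['t'],s['tool_pos'],s['wrist_force'])
a,b=robot.read_camera('top'),robot.read_camera('scene')
cv2.imwrite('pics/c7.png',cv2.resize(np.hstack([a[210:310,320:460],b[235:335,270:410]])[:,:,::-1],None,fx=2.85,fy=2.85,interpolation=cv2.INTER_CUBIC))
"
```

```text
20.45 [ 0.40200565 -0.10860638  0.21848564] [-0.27668213  0.07682452 -0.01856061]
```

View pics/c7.png

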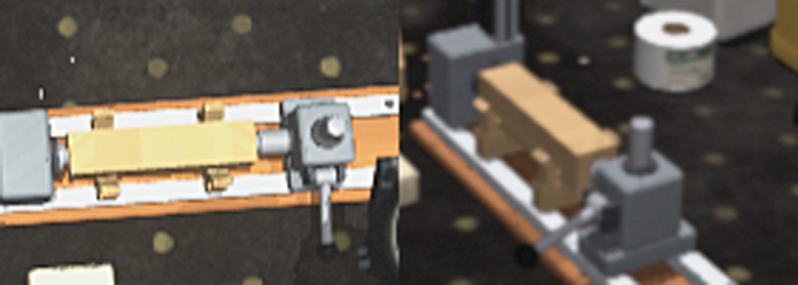

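The lever points down, with its knob at (526,254) in the right half, and the blank is still seated. Handing in.

```bash
python3 -c "
from rig import robot
print(robot.job_done())"
```

```text
the job is handed in; nothing more can be done
None
```

The long blank is seated between both centres, the tailstock is pushed up and its lock lever is down at its stop; I handed the job in at about 20 s, and no verdict was returned.

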